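# Stroke the pill box shut

### The job

The four small lids of the pill box on the table stand open in a row. Run the fingertips lightly along the middle of the row in one low, slow stroke, starting at the end from which the lids tip over onto their own compartments, so that the lids go down one after another and all four finally lie flat and closed; stay low and on the middle of the row until the last lid is down, then move clear. Only stroke with the fingertips: do not lift, tip or shove the box or press hard on it, and leave the pen, forceps, timer and syringe beside it where they are.

Things in the scene. Friction and masses are not known exactly. Their poses are not given: they have to be found in the camera images.
- pillbox: loose grey plastic pill box with four white hinged lids on top, 0.4 kg, 46 (its x) x 160 (its y) x 30 mm high with lids closed. Origin at the centre of its underside, z up, y along the row of lids. Lids 1 to 4 follow one another from the +y end (nearest the robot) to the -y end, 38 mm apart, hinged along x at y = +75, +37, -1, -39 mm, 28 mm up
- row_start (a point): the point on the row's centre line above the hinge of lid 1 (the +y end), level with the tops of the closed lids, 30 mm above the table. Axes as the box. The stroke that closes the lids runs from here to row_end; a stroke the other way only pushes the lids back against their stops
- row_end (a point): the point on the row's centre line at the free edge of lid 4 when closed (the -y end), level with the tops of the closed lids, 150 mm from row_start
- lid_1 (a joint): hinge angle of lid 1 (first, at the +y end), rad: 0 = closed flat, lying 36 mm from its hinge towards the box's -y, 44 mm wide; 1.57 = upright, free edge 65 mm above the table; 1.75 = stop. Starts between 0.95 and 1.6. It stays where it is left; 0.3 N at the free edge moves it
- lid_2 (a joint): hinge angle of lid 2 (second), rad: 0 = closed flat, lying 36 mm from its hinge towards the box's -y, 44 mm wide; 1.57 = upright, free edge 65 mm above the table; 1.75 = stop. Starts between 0.95 and 1.6. It stays where it is left; 0.3 N at the free edge moves it
- lid_3 (a joint): hinge angle of lid 3 (third), rad: 0 = closed flat, lying 36 mm from its hinge towards the box's -y, 44 mm wide; 1.57 = upright, free edge 65 mm above the table; 1.75 = stop. Starts between 0.95 and 1.6. It stays where it is left; 0.3 N at the free edge moves it
- lid_4 (a joint): hinge angle of lid 4 (fourth, at the -y end), rad: 0 = closed flat, lying 36 mm from its hinge towards the box's -y, 44 mm wide; 1.57 = upright, free edge 65 mm above the table; 1.75 = stop. Starts between 0.95 and 1.6. It stays where it is left; 0.3 N at the free edge moves it
- pen: marker pen lying on the table, 17x135x16 mm, to the right of the pill box; leave alone. Origin at the centre of its underside
- forceps: metal forceps lying on the table, 16x130x8 mm, at the near left of the pill box; leave alone. Origin at the centre of the underside
- timer: round orange and white kitchen-style timer, 62 mm across, 44 mm high, to the left; leave alone. Origin at the centre of its underside
- syringe: plastic syringe lying on the table, 23x85x14 mm, at the far left of the pill box; leave alone. Origin at the centre of its underside

How it is judged:
By the outcome, as a careful person would: the job done as asked, in the order asked, and still so for the second after the job is handed in, with the robot touching nothing.
It also fails if it takes over 34 s, if anything falls off the work surface, if the arm or the gripper's body presses on something with over 40 N, if the wrist force passes 120 N, or if a joint passes its speed limit or range.

### The arm

A 6-joint arm with a two-finger parallel gripper is mounted at the origin on a cart in front of the work surface, level with it; the furniture and walls round the work are solid. World frame = base frame: x ahead of the robot, y to its left, z up, the work surface at z = 0. Lengths are in mm, angles in rad, forces in N, time in s.
With the tool pointing down it reaches from about 275 to 750 mm from the base axis. Payload 10.2 kg.
Tool frame: the origin (TCP) lies at the very end of the fingers, on their centre line; the grasp point (between the pads) lies 19 mm behind it; x points along the fingers, y is the direction in which the jaws open and shut, and the axes are right-handed (so a half turn about x gives the same grasp; the last joint's range is limited). The gripper opens to 85 mm and grips with 20 to 120 N. Pads are 22 mm wide; open, the fingers measure 114 mm over their backs; the gripper's body (76 mm by 85 mm) begins 54 mm behind the grasp point. The pads swing forward as they close: fully open they stand 13 mm farther back than shut.
Start: joints at [1.101, 0.313, 1.498, -0, 1.331, -0.223], TCP at [128.271, 509.095, 231.294] pointing down, gripper open.
Joint ranges: [-2.94, 2.94], [-0.97, 2.17], [0.19, 2.56], [-1.23, 4.37], [0.02, 3.11], [-2.88, 2.88]. Speed limits (rad/s): [2.39, 2.39, 3.01, 3.14, 3.14, 3.14].

### API

Orientations are given as a unit quaternion [w, x, y, z].
In Python, from rig import ctrl, viewer, finish_job gives the robot as it stands.
- The arm moves only by the tool carry_out, never from a script. Its argument "targets" is a list of rows, each an object of numbers: "x", "y", "z": the shift along the world's x, y, z in m; "ax", "ay", "az": the turn, a rotation vector about the world's x, y, z in rad; "hand": the opening, from -1 (shut) to 1 (fully open). A call has 1 to 5 rows; each row is the pose to reach, as a shift and turn from the pose commanded when the call began; what a row does not reach only later rows make up. A row lasts 1/8 s, in which the tool goes at most 62.5 mm and 10.7 degrees, less where a joint would pass 70% of its speed; a pose out of reach is approached as far as the arm can. A call with a gripper value outside its range is refused whole. The fingers move at their own pace and stop on an object; "grip_force" is the grip in N (left out, the last holds). Time passes only in rows, so rows that repeat a pose let the fingers close. It gives the time, the measured TCP pose, the force and the opening at its end, in the units of the state.
- ctrl.sense(): the state, without advancing time (a new reading comes with each control period).
- viewer.capture(name): name is "scene" or "top"; returns the picture (400x640x3 uint8, blue, green, red); there is no depth.
- viewer.camera_info(name): a dict with "fx", "fy", "cx", "cy" (pixels), "R" (3x3) and "t" (3): a world point X has camera coordinates R X + t. Camera axes: x right, y down, z forward; pixel columns grow to the right and rows downward; lengths in mm; the calibration is good to about 2 mm. A picture is of the moment at which its call begins. camera_info takes no time and is no camera call.
- finish_job(): hands the job in, once; it reports no verdict.
The state is a dict: "time_s": time; "joints": joint angles; "dq": joint speeds; "tau": joint torques, N m; "eef_pos": TCP position; "ee_rot": TCP orientation; "force": force on the tool from outside, world axes, zero at the start; "wrist_torque": the same for the moment, N m; "grip_width": opening from 0.0 (shut) to 1.0 (fully open).
Only numpy, scipy, OpenCV 4.12 (cv2) and the standard library are available. Lean on these libraries where they do the work, as an engineer would, in place of code of your own. Each camera call takes 0.05 s, during which the arm holds its last target. There are 200 camera calls.

## Working session

There is one attempt and no reset: what is moved stays moved. The work goes in short steps, Python scripts to look and compute and a tool call to move; the robot and the scene stay as the last step left them, time stands still between calls to the robot, and variables do not carry over. Pictures are saved under pics/ and viewed, about 8 in all and at most 12, crops included, and the job is handed in when it is done.

Besides the shell and the picture viewer there is one more tool, called after "Request:" by a JSON object that holds its "op" and its "data", one argument or row to a line. carry_out: Moves the arm, as the interface text tells. Its arguments: {"type":"object","properties":{"targets":{"type":"array"},"grip_force":{"type":"number"}},"required":["targets"]}

```bash
mkdir -p pics
python3 - <<'E'
from rig import ctrl, viewer
import cv2
s=ctrl.sense(); print({k:s[k] for k in('time_s','eef_pos','ee_rot','force','grip_width')})
for n in('scene','top'):
    cv2.imwrite(f'pics/{n}0.png',viewer.capture(n)); print(n,viewer.camera_info(n))
E
```

```text
{'time_s': 0.0, 'eef_pos': array([128.14914175, 508.84467266, 230.73476516]), 'ee_rot': array([ 0.70156794,  0.08660273,  0.70188973, -0.08748251]), 'force': array([-0.47573622, -0.2214664 , -0.18305633]), 'grip_width': 0.9977429724245694}
scene {'fx': 424.6449480684044, 'fy': 424.6449480684044, 'cx': 314.3906827293253, 'cy': 203.50625204432538, 'R': array([[-0.63387605, -0.77333344, -0.01251173],
       [-0.55657966,  0.46732338, -0.68689733],
       [ 0.5370477 , -0.42844399, -0.72664676]]), 't': array([159.08821043, 439.31151109, 572.9862396 ])}
top {'fx': 511.37154643165286, 'fy': 511.37154643165286, 'cx': 331.0002188729365, 'cy': 200.45413103458736, 'R': array([[-0.02680527, -0.9996029 ,  0.0086901 ],
       [-0.99419553,  0.02575213, -0.10446087],
       [ 0.1041956 , -0.01143976, -0.99449103]]), 't': array([-211.71405075,  534.39871661, 1041.06041243])}
```

View pics/top0.png

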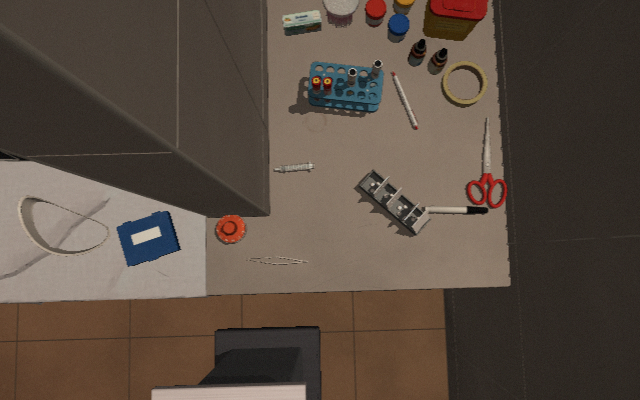

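View pics/scene0.png

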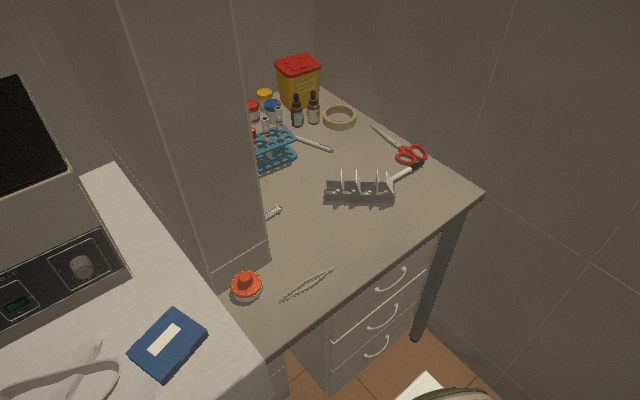

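```bash
cat > h.py <<'E'
import numpy as np, cv2
from rig import viewer, ctrl
def proj(n,X):
    c=viewer.camera_info(n); p=(c['R']@np.atleast_2d(X).T).T+c['t']
    return np.c_[c['fx']*p[:,0]/p[:,2]+c['cx'],c['fy']*p[:,1]/p[:,2]+c['cy']]
def back(n,uv,z):
    c=viewer.camera_info(n); C=-c['R'].T@c['t']
    d=c['R'].T@np.array([(uv[0]-c['cx'])/c['fx'],(uv[1]-c['cy'])/c['fy'],1])
    return C+d*(z-C[2])/d[2]
E
python3 - <<'E'
from h import *
a=cv2.imread('pics/top0.png')[160:245,345:450]; b=cv2.imread('pics/scene0.png')[160:215,315:420]
a=cv2.resize(a,None,fx=7,fy=7,interpolation=2)
b=cv2.resize(b,None,fx=7,fy=7,interpolation=2)
cv2.imwrite('pics/a1.png',a);cv2.imwrite('pics/b1.png',b)
for n in('top','scene'):
    c=viewer.camera_info(n);print(n,-c['R'].T@c['t'],proj(n,[[0,0,0],[128,509,231],[300,0,0]]).round())
for p in((375,175),(418,228),(230,228),(207,217),(268,215),(268,100),(509,285)):print(p,back('top',p,0).round())
E
```

```text
top [ 417.14784593 -213.48240734 1092.98881344] [[ 227.  463.]
 [-120.  448.]
 [ 226.  313.]]
scene [ 37.63311868 163.22020691 720.11096761] [[ 432.  529.]
 [-214.  946.]
 [ 296.  361.]]
(375, 175) [ 585. -323.    0.]
(418, 228) [ 468. -411.    0.]
(230, 228) [478.  -9.   0.]
(207, 217) [503.  40.   0.]
(268, 215) [504. -90.   0.]
(268, 100) [757. -94.   0.]
(509, 285) [ 342. -598.    0.]
```

View pics/a1.png

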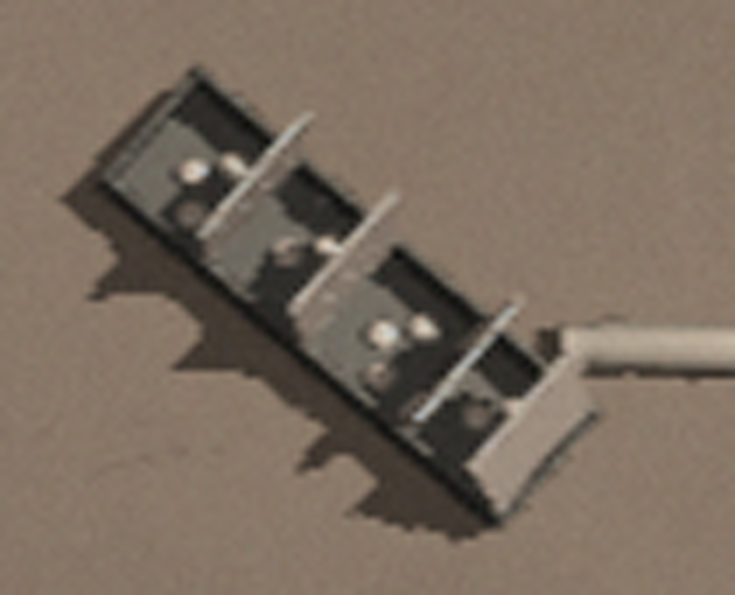

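View pics/b1.png

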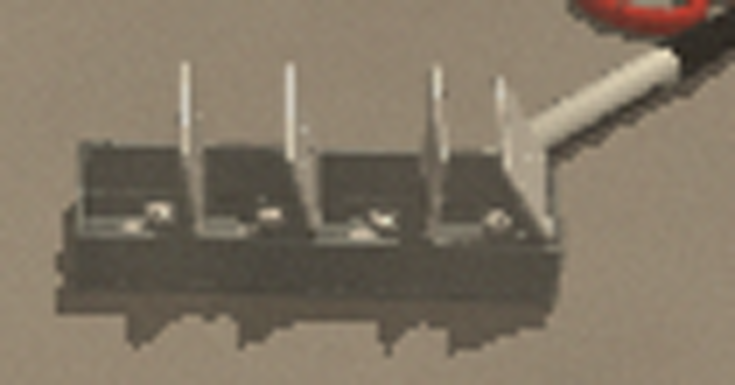

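Run:
```python
from h import *
from scipy.spatial.transform import Rotation as Ro
from scipy.optimize import least_squares
u=lambda p,o:((np.array(p,float)+.5)/7-.5+o)
# local corner (x,y): box y axis toward robot (near end)
top=[u(p,(345,160)) for p in((195,70),(102,180),(500,520),(598,415))]
P=[back('top',p,28) for p in top]; print(np.round(P,1))
sc=[u(p,(315,160)) for p in((80,145),(78,235),(560,250))]  # scene: far-right, far-left, near-left top rim
print(np.round([back('scene',p,28) for p in sc],1))
loc=np.array([[-1,-1],[1,-1],[1,1],[-1,1]])*[23,80]
def W(q,l,z):
    c,s=np.cos(q[2]),np.sin(q[2]);l=np.atleast_2d(l)
    return np.c_[q[0]+c*l[:,0]-s*l[:,1],q[1]+s*l[:,0]+c*l[:,1],np.full(len(l),z)]
best=None
for name in('top','both'):
  for sg in(1,-1):
    L=loc*[sg,1]
    def f(q):
        r=(proj('top',W(q,L,28))-top).ravel()
        if name=='both': r=np.r_[r,(proj('scene',W(q,L[:3],28))-sc).ravel()]
        return r
    r=least_squares(f,[526,-367,np.arctan2(-57,-80)+np.pi/2+0]) if sg==1 else least_squares(f,[526,-367,np.radians(-140)-np.pi/2])
    print(name,sg,r.x.round(3),np.degrees(r.x[2]).round(1),r.cost.round(2),f(r.x).round(1))
    q=r.x
    print(' start,end,pre',W(q,[[0,75],[0,-75],[0,105],[0,-110]],30).round(1)[:,:2].tolist())
s=ctrl.sense();q=s['ee_rot'];print(Ro.from_quat([*q[1:],q[0]]).as_matrix().round(3))
```

```text
[[ 591.9 -314.8   28. ]
 [ 559.2 -285.7   28. ]
 [ 454.2 -400.8   28. ]
 [ 484.7 -431.5   28. ]]
[[ 589.9 -313.8   28. ]
 [ 557.8 -285.5   28. ]
 [ 451.7 -401.    28. ]]
top 1 [ 522.561 -358.224   -3.884] -222.6 1.9 [-0.  -0.8 -1.  -0.2  0.4  1.3  0.6 -0.3]
 start,end,pre [[471.8, -413.5], [573.3, -303.0], [451.6, -435.6], [596.9, -277.2]]
top -1 [ 522.712 -358.29    -3.881] -222.4 894.09 [-14.3  15.6  13.2 -16.5  14.6 -15.5 -13.4  16.1]
 start,end,pre [[472.2, -413.7], [573.3, -302.9], [451.9, -435.9], [596.8, -277.0]]
both 1 [ 522.061 -358.396   -3.881] -222.4 3.09 [-0.  -0.5 -0.9  0.1  0.6  1.5  0.7 -0.2 -0.5 -0.9 -0.9  0.   0.4 -0.1]
 start,end,pre [[471.5, -413.8], [572.6, -303.0], [451.3, -435.9], [596.2, -277.2]]
both -1 [ 519.264 -356.189   -3.934] -225.4 1155.34 [-14.3  15.3  14.  -15.9  12.8 -12.  -16.2  18.9  -1.6  12.7   0.5 -13.9
  -0.2 -11.7]
 start,end,pre [[465.8, -408.8], [572.7, -303.5], [444.5, -429.9], [597.6, -279.0]]
[[-0.001  0.244  0.97 ]
 [-0.001  0.97  -0.244]
 [-1.    -0.001 -0.   ]]
```

Request:
{"op": "carry_out", "data": {
  "targets": [
    {"x":0.028,"y":-0.052,"z":0,"az":-0.138,"hand":-1},
    {"x":0.056,"y":-0.104,"z":0,"az":-0.276,"hand":-1},
    {"x":0.084,"y":-0.156,"z":0,"az":-0.414,"hand":-1},
    {"x":0.112,"y":-0.208,"z":0,"az":-0.552,"hand":-1},
    {"x":0.14,"y":-0.26,"z":0,"az":-0.69,"hand":-1}
  ],
  "grip_force": 20
}}

```text
invalid input at $.targets[0]: expected keys x, y, z, ax, ay, az, hand
```

Request:
{"op": "carry_out", "data": {
  "targets": [
    {"x":0.014,"y":-0.058,"z":0,"az":-0.138,"hand":-1},
    {"x":0.028,"y":-0.116,"z":0,"az":-0.276,"hand":-1},
    {"x":0.042,"y":-0.174,"z":0,"az":-0.414,"hand":-1},
    {"x":0.056,"y":-0.232,"z":0,"az":-0.552,"hand":-1},
    {"x":0.07,"y":-0.29,"z":0,"az":-0.69,"hand":-1}
  ]
}}

```text
invalid input at $.targets[0]: expected keys x, y, z, ax, ay, az, hand
```

Request:
{"op": "carry_out", "data": {
  "targets": [
    {"x":0.028,"y":-0.052,"z":0,"ax":0,"ay":0,"az":-0.138,"hand":-1},
    {"x":0.056,"y":-0.104,"z":0,"ax":0,"ay":0,"az":-0.276,"hand":-1},
    {"x":0.084,"y":-0.156,"z":0,"ax":0,"ay":0,"az":-0.414,"hand":-1},
    {"x":0.112,"y":-0.208,"z":0,"ax":0,"ay":0,"az":-0.552,"hand":-1},
    {"x":0.14,"y":-0.26,"z":0,"ax":0,"ay":0,"az":-0.69,"hand":-1}
  ],
  "grip_force": 20
}}

```text
time_s: 0.72
eef_pos: [268.6, 247.4, 231.2]
ee_rot: [0.63, 0.321, 0.63, -0.32]
force: [0.9, 0.8, 0.2]
grip_width: 0.002
```

Request:
{"op": "carry_out", "data": {
  "targets": [
    {"x":0.014,"y":-0.058,"z":0,"ax":0,"ay":0,"az":-0.138,"hand":-1},
    {"x":0.028,"y":-0.116,"z":0,"ax":0,"ay":0,"az":-0.276,"hand":-1},
    {"x":0.042,"y":-0.174,"z":0,"ax":0,"ay":0,"az":-0.414,"hand":-1},
    {"x":0.056,"y":-0.232,"z":0,"ax":0,"ay":0,"az":-0.552,"hand":-1},
    {"x":0.07,"y":-0.29,"z":0,"ax":0,"ay":0,"az":-0.69,"hand":-1}
  ]
}}

```text
time_s: 1.35
eef_pos: [338.2, -42.9, 231.4]
ee_rot: [0.485, 0.515, 0.484, -0.515]
force: [1.0, 0.0, 0.9]
grip_width: 0.001
```

Request:
{"op": "carry_out", "data": {
  "targets": [
    {"x":0.012,"y":-0.058,"z":0,"ax":0,"ay":0,"az":-0.137,"hand":-1},
    {"x":0.024,"y":-0.116,"z":0,"ax":0,"ay":0,"az":-0.274,"hand":-1},
    {"x":0.036,"y":-0.174,"z":0,"ax":0,"ay":0,"az":-0.411,"hand":-1},
    {"x":0.048,"y":-0.232,"z":0,"ax":0,"ay":0,"az":-0.548,"hand":-1},
    {"x":0.062,"y":-0.287,"z":0,"ax":0,"ay":0,"az":-0.685,"hand":-1}
  ]
}}

```text
time_s: 1.98
eef_pos: [400.2, -329.9, 231.0]
ee_rot: [-0.283, -0.648, -0.283, 0.648]
force: [0.3, 0.1, 0.4]
grip_width: 0.001
```

Request:
{"op": "carry_out", "data": {
  "targets": [
    {"x":0.024,"y":-0.05,"z":-0.02,"ax":0,"ay":0,"az":0,"hand":-1},
    {"x":0.048,"y":-0.11,"z":-0.04,"ax":0,"ay":0,"az":0,"hand":-1},
    {"x":0.048,"y":-0.11,"z":-0.08,"ax":0,"ay":0,"az":0,"hand":-1},
    {"x":0.048,"y":-0.11,"z":-0.12,"ax":0,"ay":0,"az":0,"hand":-1},
    {"x":0.048,"y":-0.11,"z":-0.12,"ax":0,"ay":0,"az":0,"hand":-1}
  ]
}}

```text
time_s: 2.6
eef_pos: [447.3, -436.6, 108.3]
ee_rot: [-0.283, -0.647, -0.287, 0.648]
force: [-0.1, 0.4, 0.3]
grip_width: 0.002
```

Run:
```python
from h import *
s=ctrl.sense();print(s['joints'].round(2),s['eef_pos'].round(1),s['ee_rot'].round(3),s['force'].round(2),s['time_s'])
a=viewer.capture('top')[150:260,330:470];b=viewer.capture('scene')[100:215,310:450]
cv2.imwrite('pics/c2.png',np.hstack([cv2.resize(i,(400*1,320),interpolation=2) for i in(a,b)]))
print(proj('top',[s['eef_pos']]),proj('scene',[s['eef_pos']]))
```

```text
[-0.96  0.64  1.32  0.    1.18 -0.22] [ 447.3 -436.6  108.3] [-0.283 -0.647 -0.287  0.648] [-0.13  0.41  0.33] 2.6
[[441.91505781 235.33412308]] [[412.00716064 162.94753627]]
```

View pics/c2.png

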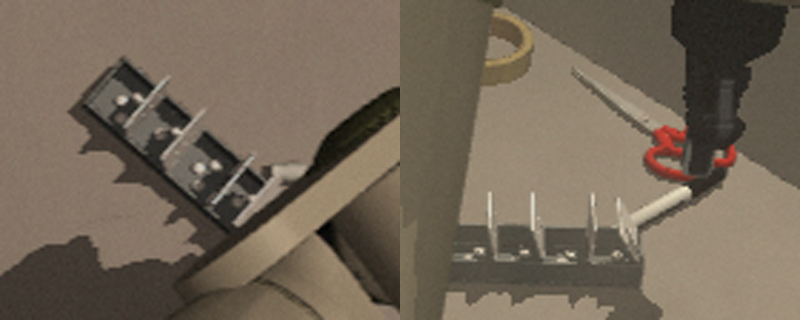

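Request:
{"op": "carry_out", "data": {
  "targets": [
    {"x":0,"y":0,"z":-0.035,"ax":0,"ay":0,"az":0,"hand":-1},
    {"x":0,"y":0,"z":-0.07,"ax":0,"ay":0,"az":0,"hand":-1},
    {"x":0,"y":0,"z":-0.07,"ax":0,"ay":0,"az":0,"hand":-1},
    {"x":0,"y":0,"z":-0.07,"ax":0,"ay":0,"az":0,"hand":-1}
  ]
}}

```text
time_s: 3.2
eef_pos: [449.1, -439.0, 44.0]
ee_rot: [0.286, 0.647, 0.284, -0.647]
force: [-0.4, 0.3, 0.9]
grip_width: 0.005
```

Request:
{"op": "carry_out", "data": {
  "targets": [
    {"x":0,"y":0,"z":-0.005,"ax":0,"ay":0,"az":0,"hand":-1},
    {"x":0,"y":0,"z":-0.005,"ax":0,"ay":0,"az":0,"hand":-1},
    {"x":0.004,"y":0.0045,"z":-0.005,"ax":0,"ay":0,"az":0,"hand":-1},
    {"x":0.008,"y":0.009,"z":-0.005,"ax":0,"ay":0,"az":0,"hand":-1},
    {"x":0.008,"y":0.009,"z":-0.005,"ax":0,"ay":0,"az":0,"hand":-1}
  ]
}}

```text
time_s: 3.82
eef_pos: [456.7, -428.4, 36.4]
ee_rot: [0.285, 0.647, 0.285, -0.647]
force: [-0.4, -0.4, 0.5]
grip_width: 0.0
```

```bash
cat > st.py <<'E'
from h import *
s=ctrl.sense();r=s['eef_pos'][:2]-[522.1,-358.4]
print('t',round(s['time_s'],2),'s %.1f lat %.1f z %.1f'%(r@[.674,.739],r@[.739,-.674],s['eef_pos'][2]),s['force'].round(2))
E
python3 st.py
```

```text
t 3.83 s -95.8 lat -1.1 z 36.4 [-0.38 -0.41  0.47]
```

Request:
{"op": "carry_out", "data": {
  "targets": [
    {"x":0.0037,"y":0.0025,"z":-0.001,"ax":0,"ay":0,"az":0,"hand":-1},
    {"x":0.0064,"y":0.0055,"z":-0.001,"ax":0,"ay":0,"az":0,"hand":-1},
    {"x":0.009,"y":0.0084,"z":-0.001,"ax":0,"ay":0,"az":0,"hand":-1},
    {"x":0.0117,"y":0.0114,"z":-0.001,"ax":0,"ay":0,"az":0,"hand":-1},
    {"x":0.0144,"y":0.0143,"z":-0.001,"ax":0,"ay":0,"az":0,"hand":-1}
  ]
}}

```text
time_s: 4.45
eef_pos: [470.8, -414.5, 35.3]
ee_rot: [-0.285, -0.647, -0.285, 0.647]
force: [-0.6, -0.9, -0.4]
grip_width: 0.003
```

```bash
python3 st.py
python3 - <<'E'
from h import *
b=viewer.capture('scene')[140:215,310:430]
cv2.imwrite('pics/d1.png',cv2.resize(b,None,fx=5,fy=5,interpolation=2))
E
```

```text
t 4.45 s -76.0 lat -0.1 z 35.3 [-0.63 -0.92 -0.38]
```

View pics/d1.png

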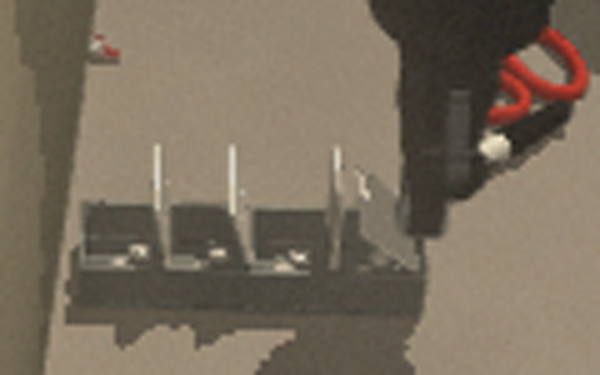

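Request:
{"op": "carry_out", "data": {
  "targets": [
    {"x":0.0027,"y":0.003,"z":0,"ax":0,"ay":0,"az":0,"hand":-1},
    {"x":0.0054,"y":0.0059,"z":0,"ax":0,"ay":0,"az":0,"hand":-1},
    {"x":0.0081,"y":0.0089,"z":-0.001,"ax":0,"ay":0,"az":0,"hand":-1},
    {"x":0.0108,"y":0.0118,"z":-0.002,"ax":0,"ay":0,"az":0,"hand":-1},
    {"x":0.0135,"y":0.0148,"z":-0.003,"ax":0,"ay":0,"az":0,"hand":-1}
  ]
}}

```text
time_s: 5.12
eef_pos: [484.4, -399.6, 32.2]
ee_rot: [0.285, 0.647, 0.285, -0.647]
force: [-0.3, 0.2, 0.9]
grip_width: 0.002
```

```bash
python3 st.py
```

```text
t 5.12 s -55.8 lat -0.1 z 32.2 [-0.33  0.16  0.88]
```

Request:
{"op": "carry_out", "data": {
  "targets": [
    {"x":0.0014,"y":0.0015,"z":-0.0005,"ax":0,"ay":0,"az":0,"hand":-1},
    {"x":0.0027,"y":0.003,"z":-0.001,"ax":0,"ay":0,"az":0,"hand":-1},
    {"x":0.0027,"y":0.003,"z":-0.0017,"ax":0,"ay":0,"az":0,"hand":-1},
    {"x":0.0027,"y":0.003,"z":-0.0017,"ax":0,"ay":0,"az":0,"hand":-1}
  ]
}}

```text
time_s: 5.62
eef_pos: [486.9, -396.8, 30.6]
ee_rot: [0.285, 0.647, 0.285, -0.647]
force: [1.3, -0.5, 0.4]
grip_width: 0.001
```

```bash
python3 st.py
python3 - <<'E'
from h import *
b=viewer.capture('scene')[140:215,310:430]
cv2.imwrite('pics/d2.png',cv2.resize(b,None,fx=5,fy=5,interpolation=2))
E
```

```text
t 5.62 s -52.1 lat -0.2 z 30.6 [ 1.3  -0.53  0.4 ]
```

View pics/d2.png

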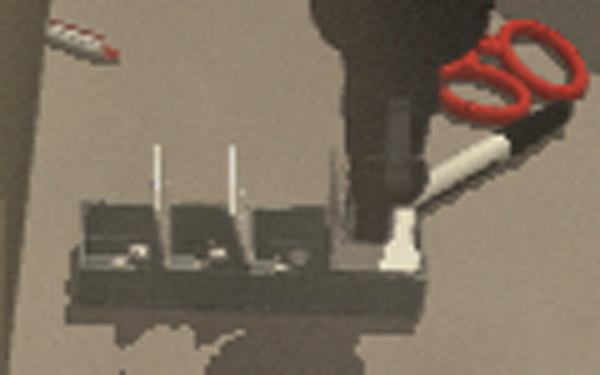

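Request:
{"op": "carry_out", "data": {
  "targets": [
    {"x":0,"y":0,"z":-0.0007,"ax":0,"ay":0,"az":0,"hand":-1},
    {"x":0,"y":0,"z":-0.0007,"ax":0,"ay":0,"az":0,"hand":-1}
  ]
}}

```text
time_s: 5.92
eef_pos: [486.9, -396.8, 29.9]
ee_rot: [-0.285, -0.647, -0.285, 0.647]
force: [-0.4, -0.1, 0.6]
grip_width: -0.003
```

```bash
python3 st.py
```

```text
t 5.92 s -52.2 lat -0.1 z 29.9 [-0.43 -0.13  0.64]
```

Request:
{"op": "carry_out", "data": {
  "targets": [
    {"x":0.0007,"y":0.0007,"z":0.003,"ax":0,"ay":0,"az":0,"hand":-1},
    {"x":0.0014,"y":0.0015,"z":0.0055,"ax":0,"ay":0,"az":0,"hand":-1},
    {"x":0.0041,"y":0.0044,"z":0.0055,"ax":0,"ay":0,"az":0,"hand":-1},
    {"x":0.0068,"y":0.0074,"z":0.0055,"ax":0,"ay":0,"az":0,"hand":-1},
    {"x":0.0094,"y":0.0103,"z":0.0055,"ax":0,"ay":0,"az":0,"hand":-1}
  ]
}}

```text
time_s: 6.55
eef_pos: [496.4, -386.2, 35.3]
ee_rot: [-0.285, -0.647, -0.285, 0.647]
force: [-0.9, -0.8, 0.6]
grip_width: -0.003
```

Request:
{"op": "carry_out", "data": {
  "targets": [
    {"x":0.0027,"y":0.003,"z":0,"ax":0,"ay":0,"az":0,"hand":-1},
    {"x":0.0054,"y":0.0059,"z":0,"ax":0,"ay":0,"az":0,"hand":-1},
    {"x":0.0081,"y":0.0089,"z":-0.001,"ax":0,"ay":0,"az":0,"hand":-1},
    {"x":0.0108,"y":0.0118,"z":-0.002,"ax":0,"ay":0,"az":0,"hand":-1},
    {"x":0.0135,"y":0.0148,"z":-0.003,"ax":0,"ay":0,"az":0,"hand":-1}
  ]
}}

```text
time_s: 7.18
eef_pos: [509.9, -371.5, 32.3]
ee_rot: [0.285, 0.647, 0.285, -0.647]
force: [-0.8, 0.2, 1.4]
grip_width: -0.0
```

```bash
python3 st.py
```

```text
t 7.17 s -17.9 lat -0.2 z 32.3 [-0.75  0.19  1.37]
```

Request:
{"op": "carry_out", "data": {
  "targets": [
    {"x":0.0014,"y":0.0015,"z":-0.001,"ax":0,"ay":0,"az":0,"hand":-1},
    {"x":0.0027,"y":0.003,"z":-0.0017,"ax":0,"ay":0,"az":0,"hand":-1},
    {"x":0.0027,"y":0.003,"z":-0.0024,"ax":0,"ay":0,"az":0,"hand":-1},
    {"x":0.0027,"y":0.003,"z":-0.0024,"ax":0,"ay":0,"az":0,"hand":-1}
  ]
}}

```text
time_s: 7.68
eef_pos: [512.4, -368.7, 29.9]
ee_rot: [-0.285, -0.647, -0.285, 0.647]
force: [0.5, 0.3, -0.5]
grip_width: -0.001
```

```bash
python3 st.py
python3 - <<'E'
from h import *
b=viewer.capture('scene')[140:215,310:430]
cv2.imwrite('pics/d3.png',cv2.resize(b,None,fx=5,fy=5,interpolation=2))
E
```

```text
t 7.67 s -14.2 lat -0.2 z 29.9 [ 0.51  0.33 -0.51]
```

View pics/d3.png

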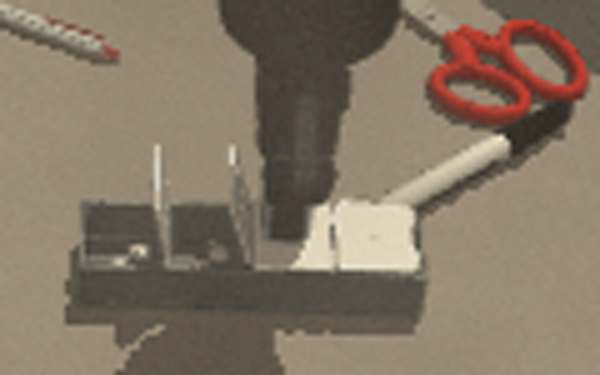

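Lids 1 and 2 lie flat and the box has not moved (its right end is still at x≈425 of the crop). The same pattern comes next for lid 3.

Request:
{"op": "carry_out", "data": {
  "targets": [
    {"x":0.0007,"y":0.0007,"z":0.003,"ax":0,"ay":0,"az":0,"hand":-1},
    {"x":0.0014,"y":0.0015,"z":0.0055,"ax":0,"ay":0,"az":0,"hand":-1},
    {"x":0.0041,"y":0.0044,"z":0.0055,"ax":0,"ay":0,"az":0,"hand":-1},
    {"x":0.0068,"y":0.0074,"z":0.0055,"ax":0,"ay":0,"az":0,"hand":-1},
    {"x":0.0094,"y":0.0103,"z":0.0055,"ax":0,"ay":0,"az":0,"hand":-1}
  ]
}}

```text
time_s: 8.35
eef_pos: [522.0, -358.1, 35.4]
ee_rot: [-0.285, -0.647, -0.285, 0.647]
force: [0.1, -1.1, 0.9]
grip_width: -0.0
```

Request:
{"op": "carry_out", "data": {
  "targets": [
    {"x":0.0027,"y":0.003,"z":0,"ax":0,"ay":0,"az":0,"hand":-1},
    {"x":0.0054,"y":0.0059,"z":0,"ax":0,"ay":0,"az":0,"hand":-1},
    {"x":0.0081,"y":0.0089,"z":-0.001,"ax":0,"ay":0,"az":0,"hand":-1},
    {"x":0.0108,"y":0.0118,"z":-0.002,"ax":0,"ay":0,"az":0,"hand":-1},
    {"x":0.0135,"y":0.0148,"z":-0.003,"ax":0,"ay":0,"az":0,"hand":-1}
  ]
}}

```text
time_s: 8.98
eef_pos: [535.5, -343.3, 32.4]
ee_rot: [-0.285, -0.647, -0.285, 0.647]
force: [0.2, 0.7, 0.3]
grip_width: -0.001
```

Request:
{"op": "carry_out", "data": {
  "targets": [
    {"x":0.0014,"y":0.0015,"z":-0.001,"ax":0,"ay":0,"az":0,"hand":-1},
    {"x":0.0027,"y":0.003,"z":-0.0017,"ax":0,"ay":0,"az":0,"hand":-1},
    {"x":0.0027,"y":0.003,"z":-0.0025,"ax":0,"ay":0,"az":0,"hand":-1},
    {"x":0.0027,"y":0.003,"z":-0.0025,"ax":0,"ay":0,"az":0,"hand":-1}
  ]
}}

```text
time_s: 9.48
eef_pos: [538.0, -340.6, 29.9]
ee_rot: [-0.285, -0.647, -0.285, 0.647]
force: [0.2, -0.6, 0.1]
grip_width: -0.002
```

```bash
python3 st.py
```

```text
t 9.47 s 23.9 lat -0.2 z 29.9 [ 0.18 -0.64  0.09]
```

Request:
{"op": "carry_out", "data": {
  "targets": [
    {"x":0.0007,"y":0.0007,"z":0.003,"ax":0,"ay":0,"az":0,"hand":-1},
    {"x":0.0014,"y":0.0015,"z":0.0055,"ax":0,"ay":0,"az":0,"hand":-1},
    {"x":0.0041,"y":0.0044,"z":0.0055,"ax":0,"ay":0,"az":0,"hand":-1},
    {"x":0.0068,"y":0.0074,"z":0.0055,"ax":0,"ay":0,"az":0,"hand":-1},
    {"x":0.0094,"y":0.0103,"z":0.0055,"ax":0,"ay":0,"az":0,"hand":-1}
  ]
}}

```text
time_s: 10.1
eef_pos: [547.6, -330.0, 35.4]
ee_rot: [-0.285, -0.647, -0.285, 0.647]
force: [-0.6, -0.4, 0.4]
grip_width: -0.002
```

Request:
{"op": "carry_out", "data": {
  "targets": [
    {"x":0.0027,"y":0.003,"z":0,"ax":0,"ay":0,"az":0,"hand":-1},
    {"x":0.0054,"y":0.0059,"z":0,"ax":0,"ay":0,"az":0,"hand":-1},
    {"x":0.0081,"y":0.0089,"z":-0.001,"ax":0,"ay":0,"az":0,"hand":-1},
    {"x":0.0108,"y":0.0118,"z":-0.002,"ax":0,"ay":0,"az":0,"hand":-1},
    {"x":0.0135,"y":0.0148,"z":-0.003,"ax":0,"ay":0,"az":0,"hand":-1}
  ]
}}

```text
time_s: 10.72
eef_pos: [561.1, -315.3, 32.4]
ee_rot: [-0.285, -0.647, -0.285, 0.647]
force: [-0.7, -0.0, 0.1]
grip_width: 0.001
```

Request:
{"op": "carry_out", "data": {
  "targets": [
    {"x":0.0014,"y":0.0015,"z":-0.001,"ax":0,"ay":0,"az":0,"hand":-1},
    {"x":0.0034,"y":0.0037,"z":-0.0017,"ax":0,"ay":0,"az":0,"hand":-1},
    {"x":0.0054,"y":0.0059,"z":-0.0025,"ax":0,"ay":0,"az":0,"hand":-1},
    {"x":0.0074,"y":0.0081,"z":-0.0025,"ax":0,"ay":0,"az":0,"hand":-1},
    {"x":0.0074,"y":0.0081,"z":-0.0025,"ax":0,"ay":0,"az":0,"hand":-1}
  ]
}}

```text
time_s: 11.35
eef_pos: [568.5, -307.2, 30.0]
ee_rot: [-0.285, -0.647, -0.285, 0.647]
force: [1.4, 0.1, -0.3]
grip_width: 0.001
```

```bash
python3 st.py
python3 - <<'E'
from h import *
b=viewer.capture('scene')[140:215,310:430]
cv2.imwrite('pics/d4.png',cv2.resize(b,None,fx=6,fy=6,interpolation=2))
E
```

```text
t 11.35 s 69.1 lat -0.2 z 30.0 [ 1.38  0.12 -0.3 ]
```

View pics/d4.png

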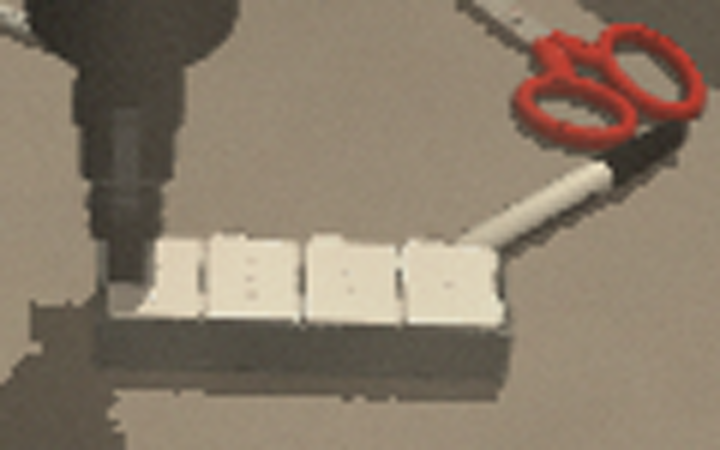

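Request:
{"op": "carry_out", "data": {
  "targets": [
    {"x":0.0027,"y":0.003,"z":0,"ax":0,"ay":0,"az":0,"hand":-1},
    {"x":0.0054,"y":0.0059,"z":0,"ax":0,"ay":0,"az":0,"hand":-1},
    {"x":0.0081,"y":0.0089,"z":0,"ax":0,"ay":0,"az":0,"hand":-1},
    {"x":0.0108,"y":0.0118,"z":0.004,"ax":0,"ay":0,"az":0,"hand":-1},
    {"x":0.0108,"y":0.0118,"z":0.03,"ax":0,"ay":0,"az":0,"hand":-1}
  ]
}}

```text
time_s: 12.02
eef_pos: [578.7, -294.7, 59.0]
ee_rot: [-0.284, -0.647, -0.286, 0.648]
force: [0.5, -0.3, -0.3]
grip_width: 0.001
```

Request:
{"op": "carry_out", "data": {
  "targets": [
    {"x":0,"y":0,"z":0.04,"ax":0,"ay":0,"az":0,"hand":-1},
    {"x":0,"y":0,"z":0.09,"ax":0,"ay":0,"az":0,"hand":-1},
    {"x":0,"y":0,"z":0.14,"ax":0,"ay":0,"az":0,"hand":-1},
    {"x":-0.04,"y":0.02,"z":0.16,"ax":0,"ay":0,"az":0,"hand":-1},
    {"x":-0.09,"y":0.04,"z":0.16,"ax":0,"ay":0,"az":0,"hand":-1}
  ]
}}

```text
time_s: 12.65
eef_pos: [488.9, -255.3, 221.8]
ee_rot: [0.286, 0.648, 0.284, -0.646]
force: [0.1, -0.6, 0.4]
grip_width: -0.001
```

Request:
{"op": "carry_out", "data": {
  "targets": [
    {"x":-0.05,"y":0.02,"z":0,"ax":0,"ay":0,"az":0,"hand":-1},
    {"x":-0.1,"y":0.04,"z":0,"ax":0,"ay":0,"az":0,"hand":-1},
    {"x":-0.12,"y":0.05,"z":0,"ax":0,"ay":0,"az":0,"hand":-1},
    {"x":-0.12,"y":0.05,"z":0,"ax":0,"ay":0,"az":0,"hand":-1}
  ]
}}

```text
time_s: 13.15
eef_pos: [368.8, -205.3, 220.8]
ee_rot: [0.285, 0.647, 0.284, -0.647]
force: [0.3, 0.2, 0.7]
grip_width: -0.0
```

```bash
python3 st.py
python3 - <<'E'
from h import *
a=viewer.capture('top')[150:250,345:495];b=viewer.capture('scene')[140:240,310:460]
cv2.imwrite('pics/e.png',np.vstack([cv2.resize(i,(450,300),interpolation=2) for i in(a,b)]))
E
```

```text
t 13.15 s 9.8 lat -216.5 z 220.8 [0.35 0.25 0.68]
```

View pics/e.png

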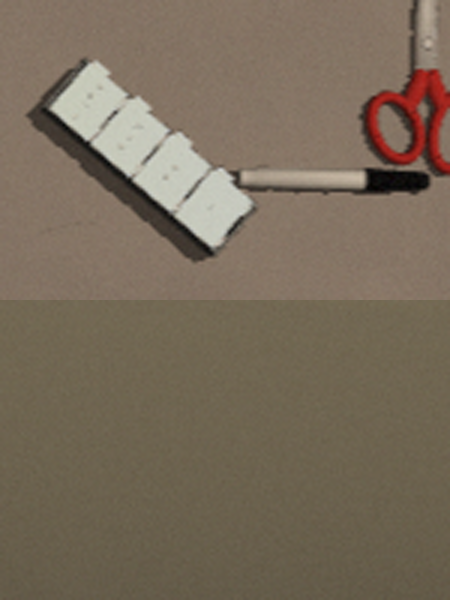

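```bash
python3 -c "from rig import finish_job; print(finish_job())"
```

```text
the job is handed in; nothing more can be done
None
```

All four lids are down and closed, and the job is handed in at about 13.2 s of the 34 s allowed.

**Stroke:** I shut the gripper and ran the fingertips along the middle of the row from the lid 1 end past the lid 4 end. They kept within about 1 mm of the centre line, 30 to 36 mm above the table. At each lid they came in at about 35 mm to push it gently, then eased down to 30 mm to lay it flat, so the lids closed in order 1 to 4. The fingertips then went a little beyond the end of the row, lifted and moved clear.

**Last checks:**
- **Lids:** the final top picture shows all four lying flat.
- **Box and pen:** the box corners are within about 1 pixel of where they started, and the pen looks undisturbed.
- **Forces:** readings at the end of each move stayed within about 1.5 N, close to the sensor noise. They were not sampled within a move.
- **Not checked at the end:** the arm hid the closing scene-camera view. I did not look again at the forceps, timer and syringe, but the tool never came down near them.

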